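# Set a wrist splint over the cart edge for bending

## Task

The flat aluminium wrist splint is to be bent at its pen line over the front edge of the worktop (the edge nearest the robot). Without picking it up, slide it along with the fingertips until the black line across it lies right along that edge, the short end beyond the line jutting out over the drop. Then press the splint firmly down on the worktop with the fingertips and finish while still holding it down like that, so that the nurse can bend the end; leave everything else on the worktop where it stands.

Things in the scene. Friction and masses are not known exactly. Their poses are not given: they have to be found in the camera images.
- splint: The splint, loose and flat: 280 x 86 x 6 mm, silver matt top (friction to fingertips about 1.1), smooth blue liner below (friction on the worktop about 0.6), about 110 g. Origin: centre of its underside. x runs along its length, pointing roughly away from the robot, z up. The pen line crosses it at x = -70 mm, 70 mm from the short end (x = -140 mm) that faces the front edge.
- line_left (a point): Point on the splint's top face on the black pen line (5 mm wide, across the full width), 40 mm to the +y side of the splint's middle line (3 mm from the side).
- line_right (a point): The same at the line's other end, 40 mm to the -y side.
- hold_end (a point): Point on the splint's top face, on its middle line, 45 mm from the far end (the end away from the pen line, +x): a good place to hold it down. Fingertips pressed on it here with about 8 N draw the splint along; dragged sideways here, it swings about a point some 160 mm nearer the pen line; a gripper merely turned here turns it only in part.
- front_edge (a point): Point on the worktop's straight front edge, at the height of the surface (z = 0). The edge runs along world y through this point from y = -0.5 to 0.5; nothing is under the surface in front of it (smaller x).
- cart_top: The cart's grey worktop, fixed, top at z = 0, 30 mm thick; the splint lies on it. Origin at the middle of the underside of the top; use front_edge for the edge.
- label_roll: Roll of white labels, loose, lying flat: 64 mm across, 32 mm high, origin at the centre of its underside. Stands beyond the splint; leave it.
- saline_bottle: Small white bottle with blue cap, loose, standing: 45 mm across, 80 mm high, origin at the centre of its underside. Leave it.
- scissors: Steel bandage scissors, loose, lying flat: 144 mm long, 58 mm wide, 7 mm high, origin at the middle of the underside. Leave them.

How it is judged:
At the end, for the whole second after the job is handed in: Both ends of the pen line are within 6 mm of the worktop's front edge, the splint lies flat and still on the worktop, and the fingers press it down (more than 3 N on the splint, more than 4 N between splint and worktop) (world x of line_left between 0.286 and 0.298 m and world x of line_right between 0.286 and 0.298 m and angle between splint's own z axis and vertical below 0.03 rad and height (world z) of splint between -0.004 and 0.004 m and linear speed of splint below 0.01 m/s and contact force between the fingers and splint above 3 N and contact force between splint and cart_top above 4 N); the arm keeps its last pose, push and grip.
It fails at once if the splint is lifted off the worktop (origin over 15 mm up) or tipped by more than about 9 degrees (height (world z) of splint above 0.015 m or angle between splint's own z axis and vertical above 0.15 rad).
It fails at once if the roll of labels moved by more than 20 mm (distance of label_roll from where it was at the start of the episode above 0.02 m).
It fails at once if the small white bottle moved by more than 20 mm (distance of saline_bottle from where it was at the start of the episode above 0.02 m).
It fails at once if the scissors moved by more than 20 mm (distance of scissors from where it was at the start of the episode above 0.02 m).
It also fails if it takes over 38 s, if anything falls off the work surface, if the arm or the gripper's body presses on something with over 40 N, if the wrist force passes 120 N, or if a joint passes its speed limit or range.

## Robot

A 6-joint arm with a two-finger parallel gripper is mounted at the origin on a cart in front of the work surface, level with it; the furniture and walls round the work are solid. World frame = base frame: x ahead of the robot, y to its left, z up, the work surface at z = 0. Lengths are in m, angles in rad, forces in N, time in s.
With the tool pointing down it reaches from about 0.4 to 0.825 m from the base axis. Payload 7 kg.
Tool frame: the origin (TCP) lies at the very end of the fingers, on their centre line; the grasp point (between the pads) lies 19 mm behind it; z points along the fingers, x is the direction in which the jaws open and shut, and the axes are right-handed (so a half turn about z gives the same grasp; the last joint's range is limited). The gripper opens to 88 mm and grips with 3 to 60 N. Pads are 19 mm wide; open, the fingers measure 130 mm over their backs; the gripper's body (78 mm by 193 mm) begins 47 mm behind the grasp point.
Start: joints at [1.627, 0.359, 0.012, 0, -1.224, -0.288], TCP at [0.155, 0.657, 0.227] pointing down, gripper open.
Joint ranges: [-3.07, 3.07], [-1.43, 2.12], [-1.02, 1.25], [-3.03, 1.67], [-3.05, -0], [-3.03, 3.03]. Speed limits (rad/s): [2.39, 2.39, 3.01, 3.14, 3.14, 3.14].

## Interface

Orientations are given as a unit quaternion [w, x, y, z].
In Python, from workcell import read_state, snapshot, robot gives the robot as it stands.
- The arm moves only by the tool arm_command, never from a script. Its argument "deltas" is a list of rows, each an object with "turn": the turn, a rotation vector about the tool's x, y, z in degrees, a list of three; "translation": the shift along the tool's x, y, z in cm, a list of three; "jaw": the gripper command: -1 is shut, 1 is fully open, values between are in proportion. A call has 1 to 12 rows; each row is the pose to reach, as a shift and turn from the pose measured when the call began, along the tool's axes at that moment; what a row does not reach only later rows make up. A row lasts 1/8 s, in which the tool goes at most 62.5 mm and 10.7 degrees, less where a joint would pass 70% of its speed; a pose out of reach is approached as far as the arm can. A call with a gripper value outside its range is refused whole. The fingers move at their own pace and stop on an object; "grip_force" is the grip in N (left out, the last holds). Time passes only in rows, so rows that repeat a pose let the fingers close. It gives the time, the measured TCP pose, the force and the opening at its end, in the units of the state.
- read_state(): the state, without advancing time (a new reading comes with each control period).
- snapshot(name): name is "scene" or "top"; returns a dict with "img" (480x640x3 uint8, blue, green, red), "depth" (480x640 float32, m along the optical axis (not along the pixel's ray), 0 where there is no reading), "fx", "fy", "cx", "cy" (pixels), "origin" and "orientation" of the camera in the world. Camera axes: x right, y down, z forward; pixel columns grow to the right and rows downward; lengths in m; the calibration is good to about 2 mm. A picture is of the moment at which its call begins.
- robot.close_job(): hands the job in, once; it reports no verdict.
The state is a dict: "time": time; "joint_pos": joint angles; "joint_velocities": joint speeds; "tau": joint torques, N m; "position": TCP position; "tool_rot": TCP orientation; "wrist_force": force on the tool from outside, world axes, zero at the start; "moment": the same for the moment, N m; "width": opening from 0.0 (shut) to 1.0 (fully open).
Only numpy, scipy, OpenCV 4.12 (cv2) and the standard library are available. Lean on these libraries where they do the work, as an engineer would, in place of code of your own. Each camera call takes 0.05 s, during which the arm holds its last target. There are 200 camera calls.

## Working session

There is one attempt and no reset: what is moved stays moved. The work goes in short steps, Python scripts to look and compute and a tool call to move; the robot and the scene stay as the last step left them, time stands still between calls to the robot, and variables do not carry over. Pictures are saved under pics/ and viewed, about 8 in all and at most 12, crops included, and the job is handed in when it is done.

Besides the shell and the picture viewer there is one more tool, called after ">>>" by a JSON object that holds its "api" and its "payload", one argument or row to a line. arm_command: Moves the arm, as the interface text tells. Its arguments: {"type":"object","properties":{"deltas":{"type":"array"},"grip_force":{"type":"number"}},"required":["deltas"]}

```bash
mkdir -p pics; ls; cat > h.py <<'E'
import numpy as np, cv2
from scipy.spatial.transform import Rotation as R
from workcell import read_state, snapshot, robot
def rot(q): return R.from_quat([q[1],q[2],q[3],q[0]])
def ray(s,uv,z):
    uv=np.atleast_2d(uv).astype(float)
    d=np.c_[(uv[:,0]-s['cx'])/s['fx'],(uv[:,1]-s['cy'])/s['fy'],np.ones(len(uv))]
    d=rot(s['orientation']).apply(d); o=np.array(s['origin'])
    return o+d*((z-o[2])/d[:,2])[:,None]
E
python3 - <<'E'
from h import *
st=read_state(); print(st)
for n in('top','scene'):
    s=snapshot(n); cv2.imwrite(f'pics/{n}0.png',s['img']); print(n,s['origin'],s['orientation'],s['fx'],s['cx'],s['cy'])
E
```

```text
pics
{'time': 0.0, 'joint_pos': array([ 1.62708735e+00,  3.59392149e-01,  1.10679606e-02, -3.48895013e-04,
       -1.22408397e+00, -2.88083919e-01]), 'joint_velocities': array([-1.07517787e-03,  9.55198527e-04, -5.08572168e-05,  6.64239289e-04,
       -8.48501669e-05, -5.14576657e-04]), 'tau': array([ 1.11887985e-03, -5.82712805e+01,  2.93059409e+01,  6.99733749e+00,
        6.94596136e-03, -1.58343018e-04]), 'position': array([0.15498744, 0.6564723 , 0.22562346]), 'tool_rot': array([-5.97937166e-04, -6.20548547e-01,  7.84167600e-01, -5.64689329e-04]), 'wrist_force': array([-0.8155376 ,  0.2607021 , -0.45011932]), 'moment': array([-0.01144816, -0.03705789,  0.00483336]), 'width': 0.9995050866492847}
top [0.27780996 0.03582083 1.29766444] [ 0.06047153 -0.7029044   0.70528258 -0.06960657] 490.66170424584044 328.30138722192805 242.25445179932458
scene [0.0310912  0.56189766 0.87605201] [ 0.12674326 -0.35107239  0.86979445 -0.3227103 ] 541.0259581260378 320.1227301500947 240.7298278382466
```

View pics/top0.png

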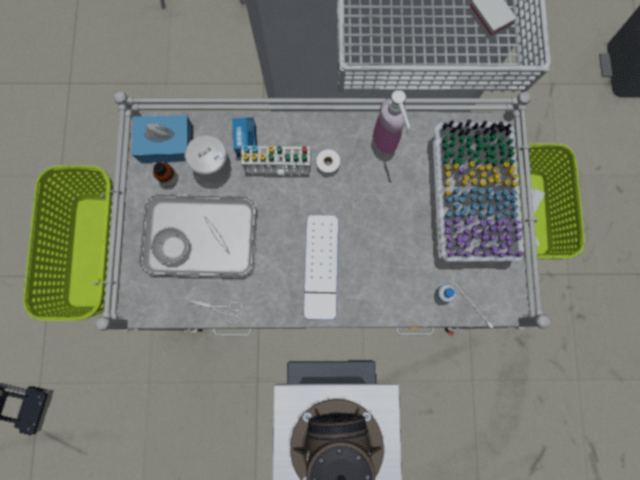

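View pics/scene0.png

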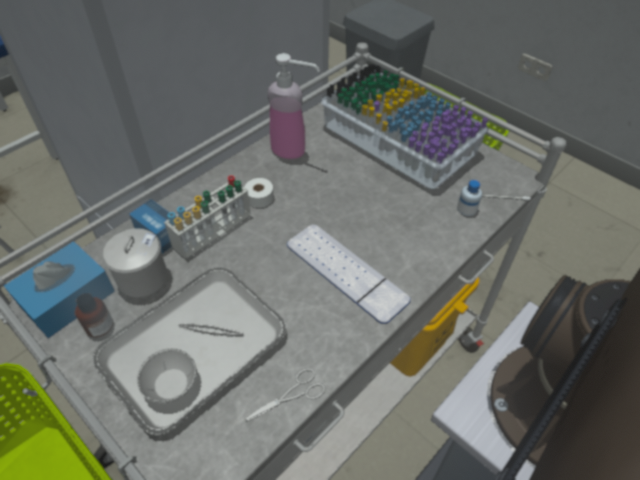

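The top view shows the splint at about columns 305–338, rows 215–318, with the pen line near row 292. The front edge is near row 326, the roll at (328,161), the bottle at (447,294) and the scissors near (215,305). In the scene view the space around the splint is clear.

```bash
cat >> h.py <<'E'
def measure(s,guess=None,zt=0.006):
    """line & splint from the top view: rows profile along splint"""
    g=cv2.cvtColor(s['img'],cv2.COLOR_BGR2GRAY)
    return g
E
python3 - <<'E'
from h import *
s=snapshot('top'); g=cv2.cvtColor(s['img'],cv2.COLOR_BGR2GRAY)
print('prof col315',list(g[280:335,315])); print('row270',list(g[270,298:345]))
d=s['depth']; print('depth col',np.round(d[315:335,270],3),np.round(d[260:264,270],3))
m=(g>165).astype(np.uint8); m[:, :295]=0; m[:,350:]=0; m[:205]=0; m[325:]=0
m=cv2.morphologyEx(m,cv2.MORPH_CLOSE,np.ones((9,9)))
c=max(cv2.findContours(m,0,2)[0],key=cv2.contourArea)
b=cv2.boxPoints(cv2.minAreaRect(c)); p=ray(s,b,0.006); print(b,p, np.linalg.norm(np.diff(p,axis=0),axis=1))
# edge: depth jump and crosscheck with brightness
for u in (270,290,360,380):
    col=d[300:345,u]; r=300+np.argmax(np.diff(col)>0.1); print(u,r,ray(s,[u,r+.5],0)[0], list(g[318:332,u]))
# line: darkest row per column
P=[]
for u in range(308,335):
    w=255-g[286:299,u].astype(float); w=np.clip(w-np.median(w)-10,0,None)
    P.append([u,(w*np.arange(286,299)).sum()/w.sum()])
L=ray(s,P,0.006); k=np.polyfit(L[:,1],L[:,0],1); print('line slope,x',k, L[0],L[-1])
print('roll',ray(s,[328,161],0.032),'bottle',ray(s,[447,294],.08))
E
```

```text
prof col315 [np.uint8(195), np.uint8(196), np.uint8(195), np.uint8(196), np.uint8(195), np.uint8(195), np.uint8(195), np.uint8(197), np.uint8(194), np.uint8(193), np.uint8(185), np.uint8(156), np.uint8(128), np.uint8(151), np.uint8(184), np.uint8(196), np.uint8(196), np.uint8(196), np.uint8(194), np.uint8(195), np.uint8(196), np.uint8(195), np.uint8(195), np.uint8(195), np.uint8(195), np.uint8(194), np.uint8(196), np.uint8(196), np.uint8(195), np.uint8(195), np.uint8(195), np.uint8(196), np.uint8(195), np.uint8(196), np.uint8(195), np.uint8(196), np.uint8(195), np.uint8(192), np.uint8(176), np.uint8(144), np.uint8(130), np.uint8(134), np.uint8(134), np.uint8(132), np.uint8(131), np.uint8(130), np.uint8(122), np.uint8(118), np.uint8(127), np.uint8(134), np.uint8(134), np.uint8(133), np.uint8(133), np.uint8(132), np.uint8(132)]
row270 [np.uint8(140), np.uint8(139), np.uint8(137), np.uint8(137), np.uint8(136), np.uint8(134), np.uint8(138), np.uint8(163), np.uint8(186), np.uint8(194), np.uint8(196), np.uint8(193), np.uint8(185), np.uint8(170), np.uint8(170), np.uint8(187), np.uint8(195),
[... 1433 characters left out ...]
03e-01 -6.32251078e-02  2.22044605e-16] [np.uint8(136), np.uint8(135), np.uint8(135), np.uint8(135), np.uint8(134), np.uint8(134), np.uint8(133), np.uint8(129), np.uint8(121), np.uint8(115), np.uint8(126), np.uint8(132), np.uint8(132), np.uint8(134)]
380 323 [ 0.30331879 -0.11570615  0.        ] [np.uint8(145), np.uint8(149), np.uint8(151), np.uint8(150), np.uint8(148), np.uint8(147), np.uint8(145), np.uint8(138), np.uint8(126), np.uint8(116), np.uint8(126), np.uint8(131), np.uint8(132), np.uint8(133)]
line slope,x [0.02660578 0.38396489] [0.38593653 0.07245129 0.006     ] [0.38402111 0.00414265 0.006     ]
roll [[0.7374272 0.0186602 0.032    ]] bottle [[ 0.37331841 -0.27471161  0.08      ]]
```

```bash
cat >> h.py <<'E'
def delta(target,yaw_x):
    "tool-frame cm and deg to reach target with tool x at world heading yaw_x deg, pointing down"
    st=read_state(); r=rot(st['tool_rot'])
    h=np.radians(yaw_x); X=[np.cos(h),np.sin(h),0]; Z=[0,0,-1]
    T=R.from_matrix(np.c_[X,np.cross(Z,X),Z])
    print('t',st['time'],'pos',st['position'],'F',st['wrist_force'],'w',st['width'])
    print('cm',np.round(r.inv().apply(np.array(target)-st['position'])*100,2),'deg',np.round(np.degrees((r.inv()*T).as_rotvec()),2))
E
python3 -c "
from h import *
delta([.5505,.037,.08],-91.5)"
```

```text
t 0.15 pos [0.15502604 0.65659361 0.22585659] F [ 0.95570276  0.42383684 -0.2748271 ] w 0.9993535768386104
cm [ 51.2  -52.73  14.65] deg [ -0.    -0.07 -11.79]
```

>>> {"api": "arm_command", "payload": {
  "deltas": [
    {"turn":[0,0,-4],"translation":[4.3,-4.4,0.5],"jaw":-0.32},
    {"turn":[0,0,-8],"translation":[8.6,-8.8,1],"jaw":-0.32},
    {"turn":[0,0,-11.8],"translation":[12.9,-13.2,1.5],"jaw":-0.32},
    {"turn":[0,0,-11.8],"translation":[17.2,-17.6,2],"jaw":-0.32},
    {"turn":[0,0,-11.8],"translation":[21.5,-22,2.5],"jaw":-0.32},
    {"turn":[0,0,-11.8],"translation":[25.8,-26.4,3],"jaw":-0.32},
    {"turn":[0,0,-11.8],"translation":[30,-30.8,3.5],"jaw":-0.32},
    {"turn":[0,0,-11.8],"translation":[34.3,-35.2,4],"jaw":-0.32},
    {"turn":[0,0,-11.8],"translation":[38.6,-39.6,5],"jaw":-0.32},
    {"turn":[0,0,-11.8],"translation":[42.8,-44,7],"jaw":-0.32},
    {"turn":[0,0,-11.8],"translation":[47,-48.4,9],"jaw":-0.32},
    {"turn":[0,0,-11.8],"translation":[51.2,-52.7,11],"jaw":-0.32}
  ],
  "grip_force": 20
}}

```text
time: 1.65
position: [0.5492, 0.0384, 0.1173]
tool_rot: [-0.0, -0.698, 0.716, -0.001]
wrist_force: [0.6, 1.1, 0.1]
width: 0.339
```

```bash
python3 -c "
from h import *
delta([.5505,.037,.03],-91.5)
for n in ('scene',):
    s=snapshot(n); cv2.imwrite('pics/scene1.png',s['img'])
delta([.5505,.037,.03],-91.5)"
```

```text
t 1.65 pos [0.54917604 0.03841133 0.11730668] F [0.56649066 1.08293028 0.0811948 ] w 0.3389416555162101
cm [ 0.13 -0.13  8.73] deg [-0.02 -0.06  0.03]
t 1.7 pos [0.55010834 0.03339919 0.11422292] F [ 4.22536832 -2.19487748 -0.78372104] w 0.3415522368726746
cm [-0.39 -0.06  8.42] deg [ 0.19 -0.2  -0.15]
```

View pics/scene1.png

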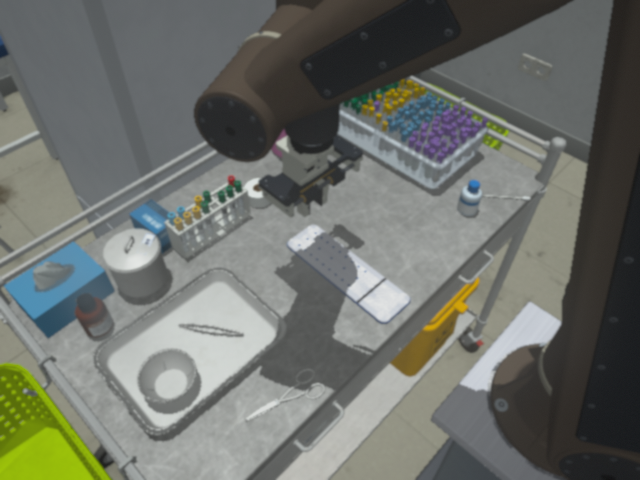

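The gripper is above the far half of the splint, with its jaws across the width at about (300,190) and nothing close by. I'm going down.

>>> {"api": "arm_command", "payload": {
  "deltas": [
    {"turn":[0,0,0],"translation":[-0.3,0,4],"jaw":-0.32},
    {"turn":[0,0,0],"translation":[-0.3,0,7],"jaw":-0.32},
    {"turn":[0,0,0],"translation":[-0.3,0,9],"jaw":-0.32},
    {"turn":[0,0,0],"translation":[-0.3,0,9.4],"jaw":-0.32},
    {"turn":[0,0,0],"translation":[-0.3,0,9.4],"jaw":-0.32},
    {"turn":[0,0,0],"translation":[-0.3,0,9.4],"jaw":-0.32}
  ]
}}

```text
time: 2.45
position: [0.5505, 0.0364, 0.0212]
tool_rot: [-0.002, -0.697, 0.717, -0.0]
wrist_force: [0.0, 0.3, 0.4]
width: 0.345
```

```bash
python3 -c "
from h import *
delta([.5505,.037,.006],-91.5)"
```

```text
t 2.45 pos [0.55053469 0.03642652 0.02120053] F [0.00438317 0.3123552  0.40888848] w 0.3449931959753687
cm [-0.06  0.    1.52] deg [ 0.1  -0.16 -0.13]
```

>>> {"api": "arm_command", "payload": {
  "deltas": [
    {"turn":[0.1,-0.16,0],"translation":[-0.06,0,0.8],"jaw":-0.32},
    {"turn":[0.1,-0.16,0],"translation":[-0.06,0,1.2],"jaw":-0.32},
    {"turn":[0.1,-0.16,0],"translation":[-0.06,0,1.5],"jaw":-0.32},
    {"turn":[0.1,-0.16,0],"translation":[-0.06,0,1.6],"jaw":-0.32},
    {"turn":[0.1,-0.16,0],"translation":[-0.06,0,1.6],"jaw":-0.32}
  ]
}}

```text
time: 3.08
position: [0.5504, 0.037, 0.0062]
tool_rot: [-0.0, -0.697, 0.717, -0.0]
wrist_force: [-5.2, 0.6, 13.8]
width: 0.34
```

>>> {"api": "arm_command", "payload": {
  "deltas": [
    {"turn":[0,0,0],"translation":[0,0.3,0.08],"jaw":-0.32},
    {"turn":[0,0,0],"translation":[0,0.6,0.08],"jaw":-0.32},
    {"turn":[0,0,0],"translation":[0,1.0,0.08],"jaw":-0.32},
    {"turn":[0,0,0],"translation":[0,1.4,0.08],"jaw":-0.32},
    {"turn":[0,0,0],"translation":[0,1.8,0.08],"jaw":-0.32},
    {"turn":[0,0,0],"translation":[0,2.2,0.08],"jaw":-0.32},
    {"turn":[0,0,0],"translation":[0,2.6,0.08],"jaw":-0.32},
    {"turn":[0,0,0],"translation":[0,3.0,0.08],"jaw":-0.32},
    {"turn":[0,0,0],"translation":[0,3.3,0.08],"jaw":-0.32},
    {"turn":[0,0,0],"translation":[0,3.5,0.08],"jaw":-0.32},
    {"turn":[0,0,0],"translation":[0,3.5,0.08],"jaw":-0.32}
  ]
}}

```text
time: 4.45
position: [0.5171, 0.0386, 0.0063]
tool_rot: [0.001, -0.697, 0.717, -0.001]
wrist_force: [3.0, -0.3, 7.2]
width: 0.342
```

```bash
python3 -c "
from h import *
s=snapshot('scene'); cv2.imwrite('pics/scene2.png',s['img']); t=snapshot('top'); cv2.imwrite('pics/top2.png',t['img'][200:350,230:430].repeat(3,0).repeat(3,1))
delta([.4575,.039,.006],-91.5)"
```

```text
t 4.55 pos [0.51706723 0.03864468 0.00628877] F [ 1.60912942 -0.45199518  7.39454276] w 0.339875635513799
cm [0.13 5.96 0.01] deg [-0.17  0.04 -0.06]
```

View pics/scene2.png

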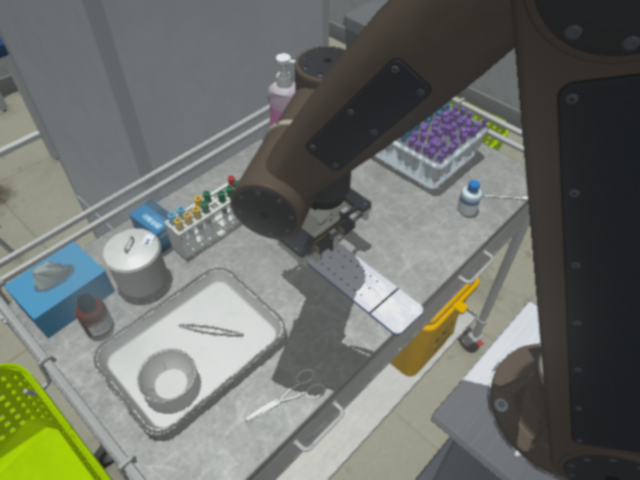

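View pics/top2.png

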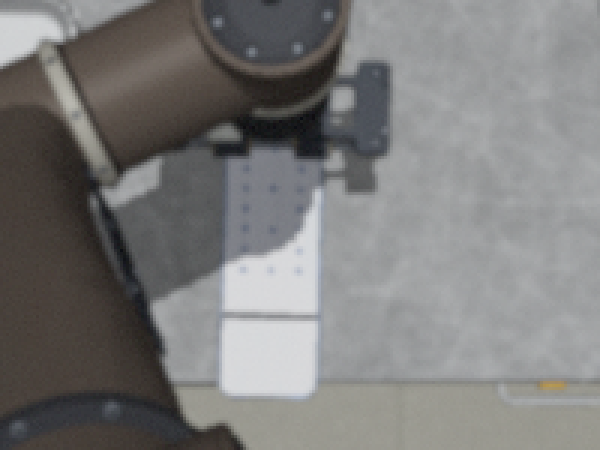

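The splint follows the fingers. In the top crop, its short end now reaches past the edge (crop row 397 against edge row 380). The pen line is at crop row 315, and both views show it fully. Next I'll measure it.

```bash
cat >> h.py <<'E'
def line(s,r0,r1,u0=306,u1=334):
    g=cv2.cvtColor(s['img'],cv2.COLOR_BGR2GRAY).astype(float); P=[]
    for u in range(u0,u1):
        w=255-g[r0:r1,u]; w=np.clip(w-np.median(w)-12,0,None)
        P.append([u,(w*np.arange(r0,r1)).sum()/max(w.sum(),1e-9)])
    L=ray(s,P,0.006); k=np.polyfit(L[:,1],L[:,0],1)
    print('rows',P[0],P[-1],'ends x',np.round(L[[0,-1]],4),'slope',k[0],'mid x',np.polyval(k,L[:,1].mean()),'resid',np.ptp(L[:,0]-np.polyval(k,L[:,1])))
E
python3 -c "
from h import *
line(snapshot('top'),299,312)
delta([.4575,.039,.006],-91.5)"
```

```text
rows [306, np.float64(304.5267857142857)] [333, np.float64(305.2371134020619)] ends x [[0.353  0.0776 0.006 ]
 [0.3509 0.007  0.006 ]] slope 0.02974222989890024 mid x 0.35172866260347274 resid 0.0004161670549440166
t 4.6 pos [0.51706476 0.03864138 0.00628008] F [2.52758491 0.20937183 7.8307803 ] w 0.33681206353982235
cm [0.13 5.96 0.01] deg [-0.17  0.04 -0.06]
```

>>> {"api": "arm_command", "payload": {
  "deltas": [
    {"turn":[0,0,0],"translation":[0,0.4,0.09],"jaw":-0.32},
    {"turn":[0,0,0],"translation":[0,0.9,0.09],"jaw":-0.32},
    {"turn":[0,0,0],"translation":[0,1.5,0.09],"jaw":-0.32},
    {"turn":[0,0,0],"translation":[0,2.1,0.09],"jaw":-0.32},
    {"turn":[0,0,0],"translation":[0,2.7,0.09],"jaw":-0.32},
    {"turn":[0,0,0],"translation":[0,3.3,0.09],"jaw":-0.32},
    {"turn":[0,0,0],"translation":[0,3.9,0.09],"jaw":-0.32},
    {"turn":[0,0,0],"translation":[0,4.5,0.09],"jaw":-0.32},
    {"turn":[0,0,0],"translation":[0,5.1,0.09],"jaw":-0.32},
    {"turn":[0,0,0],"translation":[0,5.5,0.09],"jaw":-0.32},
    {"turn":[0,0,0],"translation":[0,5.8,0.09],"jaw":-0.32},
    {"turn":[0,0,0],"translation":[0,5.8,0.09],"jaw":-0.32}
  ]
}}

```text
time: 6.1
position: [0.4612, 0.0413, 0.0063]
tool_rot: [0.003, -0.698, 0.716, -0.002]
wrist_force: [3.3, 1.3, 9.2]
width: 0.34
```

```bash
python3 -c "
from h import *
t=snapshot('top'); cv2.imwrite('pics/top3.png',t['img'][220:370,230:430].repeat(3,0).repeat(3,1))
line(t,320,334)
delta([.4575,.039,.006],-91.5)"
```

```text
rows [306, np.float64(326.24242424242425)] [333, np.float64(326.9802955665025)] ends x [[0.297  0.0774 0.006 ]
 [0.2948 0.0073 0.006 ]] slope 0.03676821069050246 mid x 0.2958505857794653 resid 0.0004339492752677976
t 6.15 pos [0.46116377 0.04127005 0.00625204] F [1.92588866 0.98901107 9.1044605 ] w 0.340346156763665
cm [0.24 0.36 0.02] deg [-0.39  0.14  0.01]
```

View pics/top3.png

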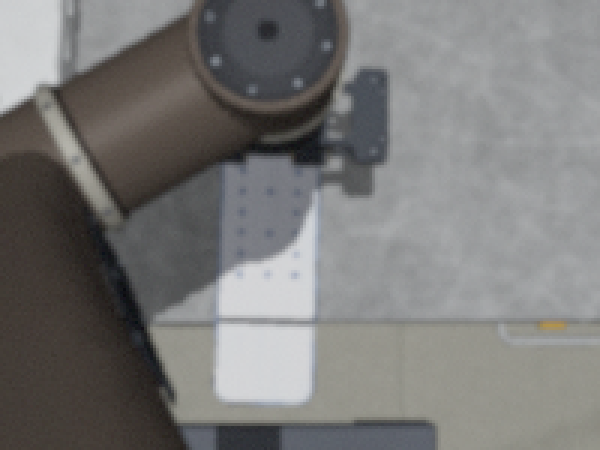

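Pen line middle is at x=0.296 with the edge at 0.292, so about 4 mm is left. The crop shows the line (row 321) almost on the edge (row 322).

>>> {"api": "arm_command", "payload": {
  "deltas": [
    {"turn":[0,0,0],"translation":[0,0.2,0.09],"jaw":-0.32},
    {"turn":[0,0,0],"translation":[0,0.4,0.09],"jaw":-0.32},
    {"turn":[0,0,0],"translation":[0,0.55,0.09],"jaw":-0.32},
    {"turn":[0,0,0],"translation":[0,0.55,0.1],"jaw":-0.32},
    {"turn":[0,0,0],"translation":[0,0.55,0.1],"jaw":-0.32}
  ]
}}

```text
time: 6.78
position: [0.4578, 0.0424, 0.0063]
tool_rot: [0.005, -0.698, 0.716, -0.002]
wrist_force: [3.2, 0.1, 10.2]
width: 0.339
```

```bash
python3 -c "
from h import *
t=snapshot('top'); g=cv2.cvtColor(t['img'],cv2.COLOR_BGR2GRAY)
line(t,321,336)
print([list(map(int,g[320:336,u])) for u in (297,300,343,350)])
d=t['depth']
for u in (298,345): r=315+np.argmax(np.diff(d[315:340,u])>.1); print(u,r,ray(t,[u,r+.5],0))
cv2.imwrite('pics/top4.png',t['img'][220:370,230:430].repeat(3,0).repeat(3,1))
cv2.imwrite('pics/scene4.png',snapshot('scene')['img'])
delta([.4575,.039,.006],-91.5)"
```

```text
rows [306, np.float64(327.5284552845528)] [333, np.float64(328.1951219512195)] ends x [[0.2937 0.0774 0.006 ]
 [0.2917 0.0074 0.006 ]] slope 0.0318002100286892 mid x 0.2925174509088219 resid 0.0005407556134224833
[[158, 160, 161, 160, 158, 157, 148, 125, 120, 136, 148, 149, 149, 148, 149, 148], [154, 151, 150, 148, 149, 151, 142, 123, 120, 139, 150, 151, 152, 150, 150, 153], [150, 149, 149, 150, 147, 144, 137, 137, 144, 149, 149, 148, 148, 147, 148, 147], [145, 144, 142, 144, 146, 145, 136, 133, 142, 148, 150, 148, 148, 148, 149, 148]]
298 328 [[0.29139232 0.09835213 0.        ]]
345 327 [[ 0.2934205  -0.02408329  0.        ]]
t 6.875 pos [0.45785845 0.04239799 0.00628424] F [ 4.28257127 -0.74660177  9.75268085] w 0.3397613826658212
cm [0.34 0.03 0.03] deg [-0.61  0.22  0.08]
```

View pics/scene4.png

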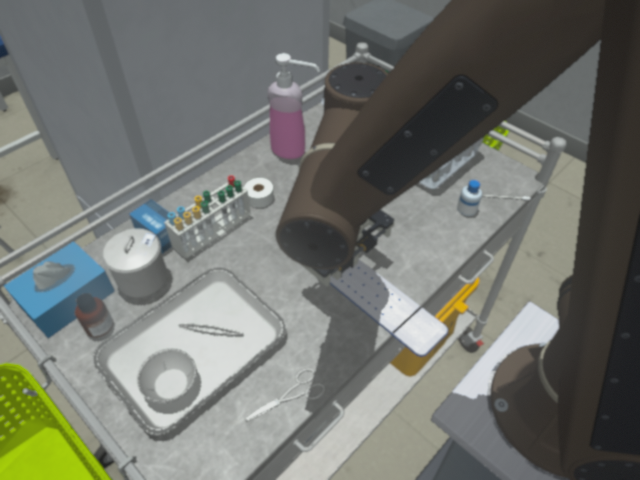

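The pen line ends measure x = 0.2937 and 0.2917 m, against an edge at 0.292. The press is about 10 N and everything else in the view stands where it was. I'm handing in.

```bash
python3 -c "
from h import *
t=snapshot('top'); line(t,321,336); s=read_state(); print(s['position'],s['wrist_force'],abs(s['joint_velocities']).max())
print(robot.close_job())"
```

```text
rows [306, np.float64(327.5403225806452)] [333, np.float64(328.18390804597703)] ends x [[0.2937 0.0774 0.006 ]
 [0.2917 0.0074 0.006 ]] slope 0.03149224088607125 mid x 0.2925278373284418 resid 0.0005586206286189443
[0.45785404 0.04238455 0.00629109] [ 3.88126897 -0.1710195   9.13782155] 0.001979782144585671
the job is handed in; nothing more can be done
None
```

The splint's pen line now lies along the front edge, and I handed the job in at about 7 s with the fingertips still pressing it down near its far end. I pressed on the far end with the fingers part-open and slid the splint about 92 mm toward the robot in three drags, measuring the line after each.

**Last checks:**
- **Line position:** the line ends measured x = 0.294 m (left) and 0.292 m (right), inside the 0.286–0.298 m limits.
- **Press:** the downward force was about 9 N, and the arm was at rest. The line position did not change between the last two pictures.
- **Other items:** the roll, bottle and scissors look unmoved in the final scene picture. I did not measure their positions again.

**Small disagreement:** the splint is still turned about 1.8°. I left this because it shifts each line end by only about 1 mm. The edge itself also reads about 2 mm different between the two sides of the splint (0.2914 and 0.2934 m). Measured against that edge, the line ends could be about 2 mm off it, still within the 6 mm allowed.

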